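# Shim the rocking power module

## Task

The opened power module rocks because one of its four ball feet is short. With your fingertips, push the wooden wedge shim, thin edge first, under that short foot until the module stands level on all its feet and no longer rocks, then leave it. Only push the shim along the bench (do not pinch, lift or carry it), do not touch or shove the module itself, and leave the other things on the bench where they are.

Things in the scene. Friction and masses are not known exactly. Their poses are not given: they have to be found in the camera images.
- unit: power module: white plate 280 (x) x 220 (y) x 6 mm with two capacitor cans, heat sink and transformer, 2 to 3.5 kg, 180 mm tall, loose on four steel ball feet of radius 18 mm at x = +-115, y = +-85 mm. Origin under the plate's centre, level with the undersides of the three full-length feet; z square to the plate, plate underside at z = 46 mm. The far left foot (+115, +85) is 8 mm shorter
- short_foot (a point): lowest point of the short ball foot, in the unit's frame (115, 85, 8) mm. At the start it stands on the bench (height 0) with about a sixth of the weight, so the plate slopes down 3.3 degrees towards it, the diagonally opposite foot hangs 8 mm above the bench and the other two stand on it. The unit is level when this foot is raised 8 mm; raised further it tips past level and rocks again
- shim: loose wooden wedge, 60 g, 110 mm long (x), 60 mm wide (y), flat underside; from 1.5 mm thick at the thin edge (x = +55) evenly to 18 mm at the upright flat heel (x = -55). Origin at the centre of its underside, z up. Starts left of the unit, thin edge 45 to 90 mm from the short foot, roughly aimed at it. The unit is level with the foot at about x = +13 mm. Push: 2 N free, 4 to 15 N under the foot
- packer: flat oblong wooden block 80 x 50 x 18 mm, the same thickness all over (not the shim), lying near the shim; origin at the centre of its underside
- collar: loose steel collar, 40 mm across, 12 mm high, lying near the shim; origin at the centre of its underside
- screwdriver: screwdriver lying crosswise on the bench beyond the unit, about 200 mm long
- jar: screw jar with black cap, 60 mm across, 70 mm high, to the right of the unit; origin at the centre of its underside
- meter: hand multimeter 150 x 75 x 35 mm lying on its back to the right of the unit; origin at the centre of its underside
- capacitor: spare capacitor can standing to the right of the unit, 60 mm across, 90 mm high; origin at the centre of its underside
- tray: black parts tray 140 x 200 x 35 mm to the left; origin at the centre of its underside
Things that resemble listed ones, but are neither listed nor needed, are in the scene too. Leave any grey or orange look-alike of the shim alone.

How it is judged:
At the end, for the whole second after the job is handed in: The short foot stands on the shim (which lies flat on the bench and bears at least 0.7 N of it), the unit stands level within 0.012 rad with its origin (middle of the feet) within 1.5 mm of bench height, so that its other three feet are down, and unit and shim are at rest (height (world z) of unit below 0.0015 m and angle between unit's own z axis and vertical below 0.012 rad and contact force between unit and shim above 0.7 N and y of short_foot in the frame of shim between -0.03 and 0.03 m and x of short_foot in the frame of shim between -0.05 and 0.05 m and height (world z) of shim below 0.003 m and angle between shim's own z axis and vertical below 0.05 rad and linear speed of each of unit, shim below 0.01 m/s); the robot touches nothing.
It fails at once if the shim was lifted or tipped off the bench (its underside's centre over 8 mm up, or tipped over 0.15 rad) (height (world z) of shim above 0.008 m or angle between shim's own z axis and vertical above 0.15 rad).
It fails at once if the shim was squeezed or rammed (over 45 N from the fingers) (contact force between the fingers and shim above 45 N).
It fails at once if the unit was touched by the robot (over 2 N) (contact force between any of the fingers, the arm and unit above 2 N).
It fails at once if the unit was shoved more than 20 mm, or lifted (its origin over 12 mm or its short foot over 20 mm up) (distance of unit from where it was at the start of the episode above 0.02 m or height (world z) of unit above 0.012 m or height (world z) of short_foot above 0.02 m).
It fails at once if another thing on the bench was moved more than 30 mm (distance of any of packer, collar, screwdriver, jar, meter, capacitor, tray from where it was at the start of the episode above 0.03 m).
It also fails if it takes over 42 s, if anything falls off the work surface, if the arm or the gripper's body presses on something with over 40 N, if the wrist force passes 120 N, or if a joint passes its speed limit or range.

## Robot

A 7-joint arm with a two-finger parallel gripper is mounted at the origin on the work surface. World frame = base frame: x ahead of the robot, y to its left, z up, the work surface at z = 0. Lengths are in m, angles in rad, forces in N, time in s.
With the tool pointing down it reaches from about 0.425 to 0.95 m from the base axis. Payload 4.7 kg.
Tool frame: the origin (TCP) lies at the very end of the fingers, on their centre line; the grasp point (between the pads) lies 19 mm behind it (manip.grip_point_offset is the distance from the TCP to the grasp point, in m); z points along the fingers, y is the line along which they close (so a half turn about z gives the same grasp; the last joint's range is limited). The gripper opens to 85 mm and grips with 20 to 120 N. Pads are 22 mm wide; open, the fingers measure 114 mm over their backs; the gripper's body (76 mm by 85 mm) begins 54 mm behind the grasp point. The pads swing forward as they close: fully open they stand 13 mm farther back than shut.
Start: joints at [1.303, 0.469, -0.049, 1.532, 0.024, 1.141, -0.082], TCP at [0.16, -0.656, 0.231] pointing down, gripper open.
Joint ranges: [-2.59, 2.59], [-0.33, 1.99], [-1.39, 1.29], [0.1, 2.45], [-1.04, 4.18], [0.21, 1.99], [-2.66, 2.66]. Speed limits (rad/s): [2.57, 2.57, 3.14, 3.14, 3.14, 3.14, 3.14].

## Interface

Orientations are given as a 3x3 rotation matrix whose columns are the frame's x, y, z axes.
In Python, from cell import manip gives the robot as it stands.
- The arm moves only by the tool move_arm, never from a script. Its argument "rows" is one flat list of numbers, 7 for each row, row after row: the shift along the world's x, y, z each as a share of 15 cm, from -1 to 1, then the turn, a rotation vector about the world's x, y, z each as a share of pi/2 rad, from -1 to 1, then the finger opening in mm, from 0 to 85.4. A call has 1 to 5 rows; each row is the pose to reach, as a shift and turn from the pose commanded when the call began; what a row does not reach only later rows make up. A row lasts 1/10 s, in which the tool goes at most 50 mm and 8.59 degrees, less where a joint would pass 70% of its speed; a pose out of reach is approached as far as the arm can. A call with a number of a shift or a turn outside -1 to 1 is refused whole. A call with a gripper value outside its range is refused whole. The fingers move at their own pace and stop on an object; "newtons" is the grip in N (left out, the last holds). Time passes only in rows, so rows that repeat a pose let the fingers close. It gives the time, the measured TCP pose, the force, the opening and the grip force at its end, in the units of the state.
- manip.read_state(): the state, without advancing time (a new reading comes with each control period).
- manip.get_image(name): name is "scene" or "top" or "wrist"; returns the picture (400x640x3 uint8, red, green, blue); there is no depth.
- manip.camera_model(name): a dict with "camera_matrix" (3x3 intrinsics, pixels), "k1" (the pictures are not rectified: a ray, as slopes to the right and down, at radius r is drawn at 1 + k1 r^2 times it, then the intrinsics apply), "eye" and "rotation" of the camera in the world. Camera axes: x right, y up, looking along -z (the intrinsics and any distortion apply to the point x, -y, -z); pixel columns grow to the right and rows downward; lengths in m; the calibration is good to about 2 mm. A picture is of the moment at which its call begins: read the wrist's pose just before it. camera_model takes no time and is no camera call; for the wrist camera it gives the pose at the moment of the call.
- manip.sign_off(): hands the job in; it is judged then, once.
The state is a dict: "time_s": time; "q": joint angles; "qvel": joint speeds; "joint_efforts": joint torques, N m; "tcp_pos": TCP position; "ee_rot": TCP orientation; "ft_force": force on the tool from outside, world axes, zero at the start; "ft_torque": the same for the moment, N m; "opening": opening from 0.0 (shut) to 1.0 (fully open); "grip_force": force on a finger pad.
Only numpy, scipy, OpenCV 4.12 (cv2) and the standard library are available. Lean on these libraries where they do the work, as an engineer would, in place of code of your own. Each camera call takes 0.05 s, during which the arm holds its last target. There are 200 camera calls.

## Working session

There is one attempt and no reset: what is moved stays moved. The work goes in short steps, Python scripts to look and compute and a tool call to move; the robot and the scene stay as the last step left them, time stands still between calls to the robot, and variables do not carry over. Pictures are saved under pics/ and viewed, at most 10 in all, crops included, and the job is handed in when it is done.

Besides the shell and the picture viewer there is one more tool, called as name(argument=value, ...) on one line, values as JSON. move_arm: Moves the arm, as the interface text tells. Shift numbers are shares of 15 cm and turn numbers shares of pi/2 rad, none past 1 either way. Its arguments: {"type":"object","properties":{"rows":{"type":"array","items":{"type":"number"}},"newtons":{"type":"number"}},"required":["rows"]}

```bash
mkdir -p pics && cat > h.py <<'E'
import numpy as np, cv2
from cell import manip
def snap(name,fn,crop=None,scale=1):
    m=manip.camera_model(name); im=manip.get_image(name)[:,:,::-1]
    np.savez('pics/'+fn+'.npz',im=im,**{k:np.array(m[k]) for k in('camera_matrix','k1','eye','rotation')})
    save(fn,fn,crop,scale)
def save(src,fn,crop=None,scale=1):
    im=np.load('pics/'+src+'.npz')['im']
    if crop: x0,y0,x1,y1=crop; im=im[y0:y1,x0:x1]
    cv2.imwrite('pics/'+fn+'.png',cv2.resize(im,None,fx=scale,fy=scale,interpolation=cv2.INTER_CUBIC))
def pt(src,u,v,z=0.):
    m=np.load('pics/'+src+'.npz'); K=m['camera_matrix']; k=float(m['k1'])
    p=cv2.undistortPoints(np.array([[[u,v]]],float),K,np.array([k,0,0,0.]))[0,0]
    d=m['rotation']@np.array([p[0],-p[1],-1]); e=m['eye']
    return e+d*(z-e[2])/d[2]
E
python3 - <<'E'
from h import *
snap('top','top1',None,1.25); snap('scene','scene1',None,1.25)
for n in('top','scene'):
    m=manip.camera_model(n);print(n,m['eye'],m['k1'])
s=manip.read_state();print(s['time_s'],s['tcp_pos'],s['ee_rot'])
E
```

```text
top [0.41392707 0.0545464  1.21350578] -0.05385212880348657
scene [ 1.28909137 -0.14931157  1.23405461] -0.08406469532730342
0.1 [ 0.15958361 -0.65534152  0.23037301] [[ 9.71609338e-01  2.36590599e-01 -4.28182640e-04]
 [ 2.36590986e-01 -9.71607885e-01  1.68049763e-03]
 [-1.84356880e-05 -1.73409135e-03 -9.99998496e-01]]
```

View pics/top1.png

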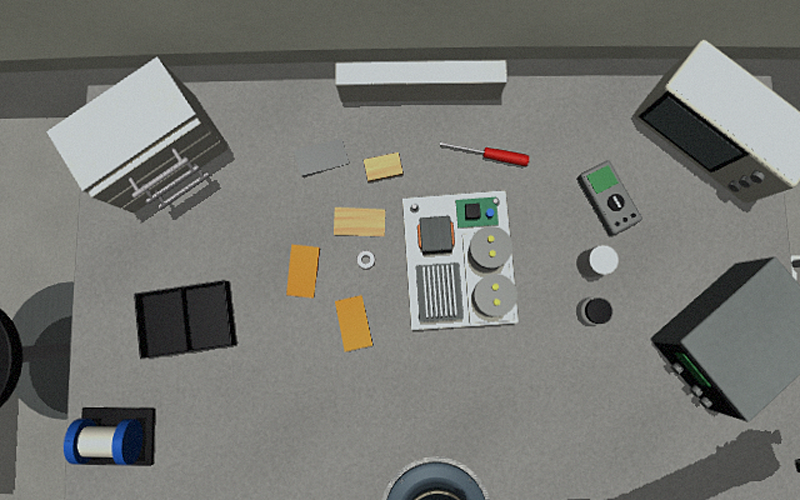

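View pics/scene1.png

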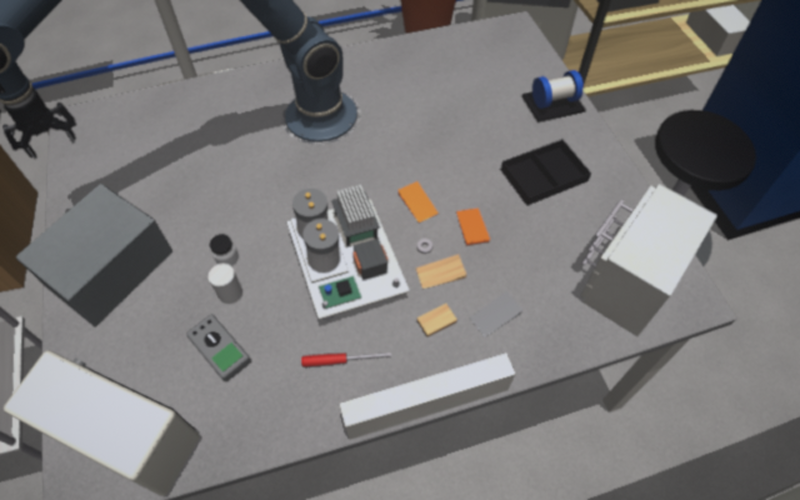

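Candidates in the top view (displayed pixels): wooden pieces at (360,221) and (383,166), orange look-alikes at (303,270) and (354,323), a grey one at (322,158). By size (about 110x60) and by its aim at the far left foot, the shim is the wood at (360,221). The smaller (383,166) is the packer. I'll check this in a close crop.

```bash
python3 - <<'E'
from h import *
save('top1','crop1',(255,110,425,270),4.7)
E
```

```text
(no output)
```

View pics/crop1.png

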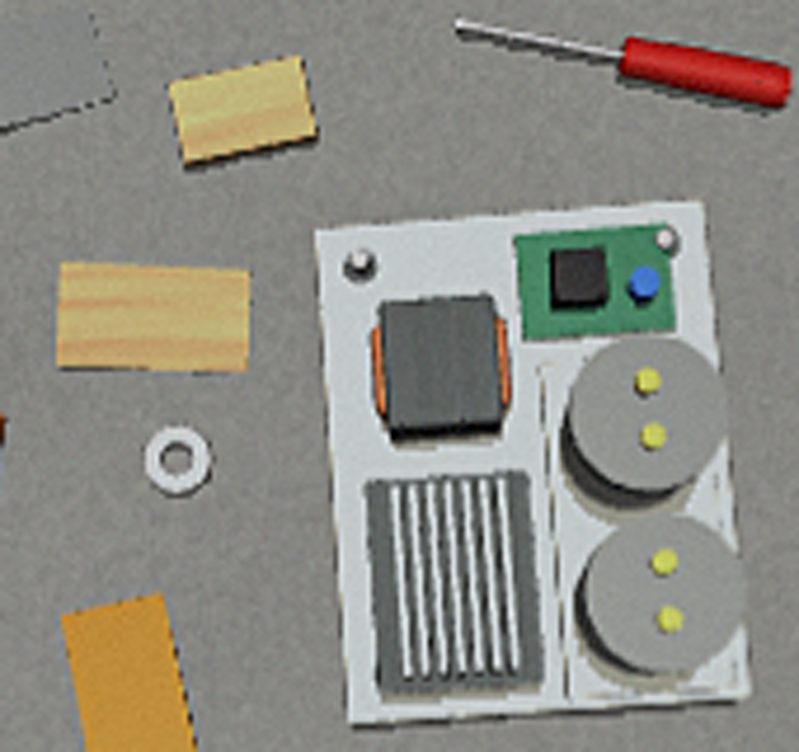

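```bash
python3 - <<'E'
from h import *
P=lambda u,v,z:pt('top1',255+u/4.7-.4,110+v/4.7-.4,z)
s=[P(62,263,.018),P(249,270,.0015),P(247,370,.0015),P(57,368,.018)]
print('shim',np.round(s,4))
L=(s[1]+s[2])/2;H=(s[0]+s[3])/2;print('tip',L,'heel',H,'len',np.linalg.norm((L-H)[:2]),'w',np.linalg.norm(s[0]-s[3]),np.linalg.norm(s[1]-s[2]))
d=L-H;print('shim dir deg',np.degrees(np.arctan2(d[1],d[0])))
c=[P(316,231,.043),P(703,203,.051),P(750,698,.061),P(350,724,.053)]  # FL FR NR NL
c=np.array(c)
print('plate',c.round(4), [np.linalg.norm((c[i]-c[i-1])[:2]).round(4) for i in range(4)])
ctr=c.mean(0); ex=(c[0]+c[1]-c[2]-c[3]);yaw=np.arctan2(ex[1],ex[0]);ey=(c[0]+c[3]-c[1]-c[2]);yaw2=np.arctan2(-ey[0],ey[1])
print('ctr',ctr,np.degrees([yaw,yaw2]))
R=lambda a:np.array([[np.cos(a),-np.sin(a)],[np.sin(a),np.cos(a)]])
f=ctr[:2]+R((yaw+yaw2)/2)@[.115,.085];print('foot(plate)',f, 'bolt',P(360,263,.048))
for n,u,v,z in(('collar',178,460,.012),('packer',243,110,.018),('orange',115,605,.01)):print(n,P(u,v,z))
print('tip-foot',np.linalg.norm(L[:2]-f))
E
```

```text
shim [[0.6482 0.2082 0.018 ]
 [0.6457 0.1003 0.0015]
 [0.5865 0.1019 0.0015]
 [0.5867 0.2108 0.018 ]]
tip [0.61610894 0.10109079 0.0015    ] heel [0.61742333 0.20951792 0.018     ] len 0.10843510120152171 w 0.06156585712151379 0.05926887666125807
shim dir deg -90.69452154732362
plate [[ 0.6598  0.0605  0.043 ]
 [ 0.6715 -0.1582  0.051 ]
 [ 0.3946 -0.1727  0.061 ]
 [ 0.3829  0.0449  0.053 ]] [np.float64(0.2773), np.float64(0.219), np.float64(0.2773), np.float64(0.2179)]
ctr [ 0.52720925 -0.0563537   0.052     ] [3.10844834 3.06469639]
foot(plate) [0.63746561 0.03471514] bolt [0.6400336  0.03587652 0.048     ]
collar [0.53319063 0.14156576 0.012     ]
packer [0.73778504 0.1025265  0.018     ]
orange [0.45047678 0.17807479 0.01      ]
tip-foot 0.06972684808190414
```

The crop confirms it. The shim is the 110x60 wood with its thin edge at right (249,320), its sides slightly converging and almost no shadow at that edge. The packer (243,110) is a uniform block with a shadow, and the collar is at (178,460). I'll raise the arm and swing it across.

move_arm(rows=[0,0,0.33,0,0,0,25,0,0,0.66,0,0,0,25,0,0,1,0,0,0,25,0.2,0.2,1,0,0,0.06,25,0.4,0.4,1,0,0,0.12,25])

```text
time_s: 0.6
tcp_pos: [0.2194, -0.5963, 0.383]
ee_rot: [[0.91, 0.415, 0.001], [0.415, -0.91, -0.003], [-0.0, 0.003, -1.0]]
ft_force: [1.3, -0.4, -1.1]
opening: 0.291
grip_force: 0.0
```

move_arm(rows=[0.2,0.2,0.1,0,0,0.03,25,0.4,0.45,0.2,0,0,0.06,25,0.55,0.7,0.2,0,0,0.1,25,0.7,0.95,0.2,0,0,0.14,25,0.75,1,0.2,0,0,0.15,25])

```text
time_s: 1.1
tcp_pos: [0.3358, -0.4406, 0.4119]
ee_rot: [[0.782, 0.623, 0.002], [0.623, -0.782, 0.001], [0.002, -0.0, -1.0]]
ft_force: [-0.3, -0.3, 0.3]
opening: 0.293
grip_force: 0.0
```

move_arm(rows=[0.15,0.25,0,0,0,0.03,25,0.3,0.55,0,0,0,0.06,25,0.4,0.85,0,0,0,0.1,25,0.45,1,0,0,0,0.13,25,0.45,1,0,0,0,0.15,25])

```text
time_s: 1.6
tcp_pos: [0.4011, -0.2923, 0.4116]
ee_rot: [[0.616, 0.787, 0.001], [0.787, -0.616, 0.0], [0.0, 0.0, -1.0]]
ft_force: [-0.5, -0.2, 1.0]
opening: 0.291
grip_force: 0.0
```

move_arm(rows=[0.15,0.25,0,0,0,0.03,25,0.3,0.55,0,0,0,0.06,25,0.4,0.85,0,0,0,0.1,25,0.45,1,0,0,0,0.13,25,0.45,1,0,0,0,0.15,25])

```text
time_s: 2.1
tcp_pos: [0.4681, -0.1426, 0.4114]
ee_rot: [[0.416, 0.91, 0.0], [0.91, -0.416, 0.001], [0.001, 0.0, -1.0]]
ft_force: [0.4, -0.5, -0.0]
opening: 0.295
grip_force: 0.0
```

move_arm(rows=[0.1,0.3,0,0,0,0.03,25,0.2,0.6,0,0,0,0.06,25,0.3,0.9,0,0,0,0.1,25,0.35,1,0,0,0,0.13,25,0.35,1,0,0,0,0.15,25])

```text
time_s: 2.6
tcp_pos: [0.5204, 0.006, 0.411]
ee_rot: [[0.194, 0.981, -0.0], [0.981, -0.194, 0.001], [0.001, -0.0, -1.0]]
ft_force: [0.4, -0.5, -0.1]
opening: 0.291
grip_force: 0.0
```

move_arm(rows=[0.1,0.3,0,0,0,0.03,25,0.2,0.6,0,0,0,0.06,25,0.3,0.9,0,0,0,0.1,25,0.35,1,0,0,0,0.13,25,0.35,1,0,0,0,0.15,25])

```text
time_s: 3.1
tcp_pos: [0.5729, 0.1552, 0.4102]
ee_rot: [[-0.039, 0.999, -0.002], [0.999, 0.039, 0.001], [0.001, -0.002, -1.0]]
ft_force: [0.2, -0.6, -0.6]
opening: 0.295
grip_force: 0.0
```

move_arm(rows=[0.1,0.3,0,0,0,0.02,25,0.2,0.6,-0.1,0,0,0.03,25,0.24,0.65,-0.4,0,0,0.04,25,0.27,0.65,-0.7,0,0,0.04,25,0.27,0.65,-1,0,0,0.04,25])

```text
time_s: 3.6
tcp_pos: [0.6144, 0.2481, 0.2592]
ee_rot: [[-0.094, 0.996, 0.001], [0.996, 0.094, -0.003], [-0.003, 0.001, -1.0]]
ft_force: [0.6, -0.2, 0.1]
opening: 0.291
grip_force: 0.0
```

```bash
python3 - <<'E'
from h import *
snap('wrist','w1',None,1.25)
s=manip.read_state();print(s['time_s'],s['tcp_pos'],s['ee_rot'].round(3).tolist())
E
```

```text
3.65 [0.61054816 0.24500678 0.25034112] [[-0.094, 0.995, -0.013], [0.996, 0.094, -0.009], [-0.008, -0.013, -1.0]]
```

View pics/w1.png

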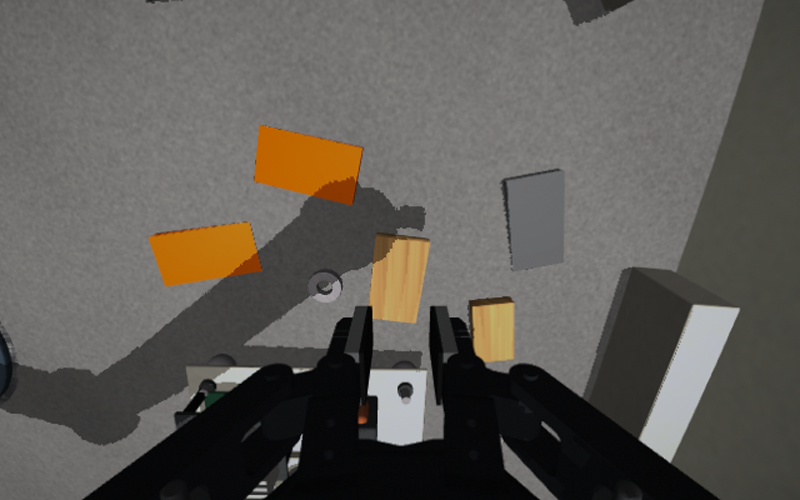

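The wrist view shows the shim with its heel edge at (376,234)-(430,239) and its thin edge at (370,319)-(416,323). The plate's corner bolt is at (405,390), and the foot is just under the edge near (405,365). The path is clear.

```bash
python3 - <<'E'
from h import *
P=lambda u,v,z:pt('w1',u/1.25,v/1.25,z)
a,b,c,d=P(376,234,.018),P(430,239,.018),P(416,323,.0015),P(370,319,.0015)
print(a,b,c,d);H=(a+b)/2;L=(c+d)/2;print(H,L,np.linalg.norm((H-L)[:2]),np.linalg.norm(a-b),np.linalg.norm(c-d),np.degrees(np.arctan2((L-H)[1],(L-H)[0])))
print('foot edge',P(405,362,.026),'bolt',P(405,390,.048))
E
```

```text
[0.5907756  0.21542473 0.018     ] [0.64961788 0.21528354 0.018     ] [0.64727458 0.10130586 0.0015    ] [0.59055362 0.10153333 0.0015    ]
[0.62019674 0.21535414 0.018     ] [0.6189141  0.10141959 0.0015    ] 0.11394176305216124 0.05884244692230443 0.056721418657112 -90.64499070406744
foot edge [0.63737357 0.0609549  0.026     ] bolt [0.63939686 0.03795765 0.048     ]
```

move_arm(rows=[0,0,-0.3,0,0,0,25,0,0,-0.6,0,0,0,25,0,0,-0.9,0,0,0,25,0,0,-1,0,0,0,25,0,0,-1,0,0,0,25])

```text
time_s: 4.15
tcp_pos: [0.6128, 0.2489, 0.1099]
ee_rot: [[-0.095, 0.995, -0.003], [0.995, 0.095, -0.003], [-0.003, -0.003, -1.0]]
ft_force: [-0.4, -0.0, -0.6]
opening: 0.291
grip_force: 0.0
```

```bash
python3 - <<'E'
from h import *
s=manip.read_state();print(s['time_s'],s['tcp_pos'],s['ee_rot'].round(3).tolist(),s['ft_force'])
E
```

```text
4.15 [0.61279062 0.24885215 0.10991464] [[-0.095, 0.995, -0.003], [0.995, 0.095, -0.003], [-0.003, -0.003, -1.0]] [-0.35152295 -0.01751017 -0.55936987]
```

move_arm(rows=[0,0,-0.3,0,0,0,25,0,0,-0.5,0,0,0,25,0,0,-0.6,0,0,0,25,0,0,-0.68,0,0,0,25,0,0,-0.68,0,0,0,25])

```text
time_s: 4.65
tcp_pos: [0.6134, 0.2516, 0.0098]
ee_rot: [[-0.097, 0.995, 0.001], [0.995, 0.097, 0.0], [-0.0, 0.001, -1.0]]
ft_force: [0.1, 0.0, 0.5]
opening: 0.293
grip_force: 0.0
```

move_arm(rows=[0,-0.03,-0.01,0,0,0,25,0,-0.06,-0.01,0,0,0,25,0,-0.09,-0.01,0,0,0,25,0,-0.12,-0.01,0,0,0,25,0,-0.12,-0.01,0,0,0,25])

```text
time_s: 5.15
tcp_pos: [0.6131, 0.2323, 0.0081]
ee_rot: [[-0.096, 0.995, 0.001], [0.995, 0.096, -0.001], [-0.001, 0.0, -1.0]]
ft_force: [-0.3, -0.3, 0.1]
opening: 0.292
grip_force: 0.0
```

```bash
python3 - <<'E'
from h import *
snap('top','top2',(255,110,425,270),4.7)
s=manip.read_state();print(s['time_s'],s['tcp_pos'],s['ft_force'])
E
```

```text
5.2 [0.61299271 0.23291382 0.00806092] [-0.52389886 -0.07736829  0.12624958]
```

View pics/top2.png

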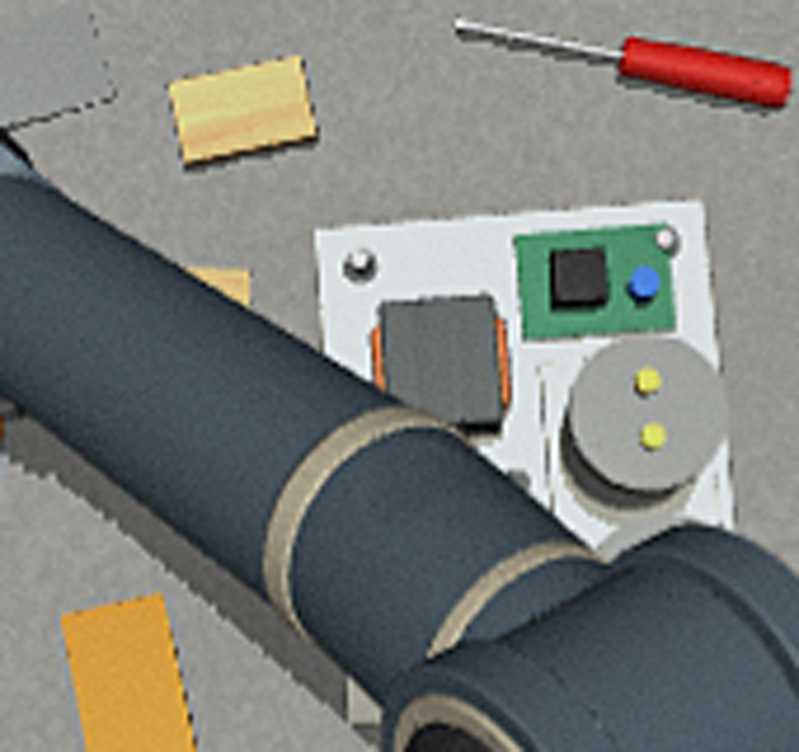

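The top view is occluded by the arm, but the shim's thin-edge corner is still at (249,270), so it hasn't moved. I'll carry on to contact.

move_arm(rows=[0,-0.03,-0.015,0,0,0,25,0.005,-0.06,-0.015,0,0,0,25,0.01,-0.09,-0.015,0,0,0,25,0.01,-0.12,-0.015,0,0,0,25,0.015,-0.15,-0.015,0,0,0,25])

```text
time_s: 5.7
tcp_pos: [0.6149, 0.2107, 0.0055]
ee_rot: [[-0.097, 0.995, -0.0], [0.995, 0.097, 0.0], [0.0, -0.0, -1.0]]
ft_force: [0.8, 0.4, -0.5]
opening: 0.293
grip_force: 0.2
```

move_arm(rows=[0,-0.03,0,0,0,0,25,0.005,-0.06,0,0,0,0,25,0.01,-0.09,0,0,0,0,25,0.01,-0.12,0,0,0,0,25,0.015,-0.12,0,0,0,0,25])

```text
time_s: 6.2
tcp_pos: [0.6174, 0.1921, 0.0055]
ee_rot: [[-0.096, 0.995, -0.0], [0.995, 0.096, -0.001], [-0.001, -0.0, -1.0]]
ft_force: [0.2, 0.2, -0.0]
opening: 0.293
grip_force: 0.0
```

```bash
python3 - <<'E'
from h import *
snap('wrist','w2',None,1.25)
s=manip.read_state();print(s['time_s'],s['tcp_pos'],s['ft_force'])
E
```

```text
6.25 [0.61752021 0.19255843 0.00560787] [ 0.1324751  -0.60217808  0.41624873]
```

View pics/w2.png

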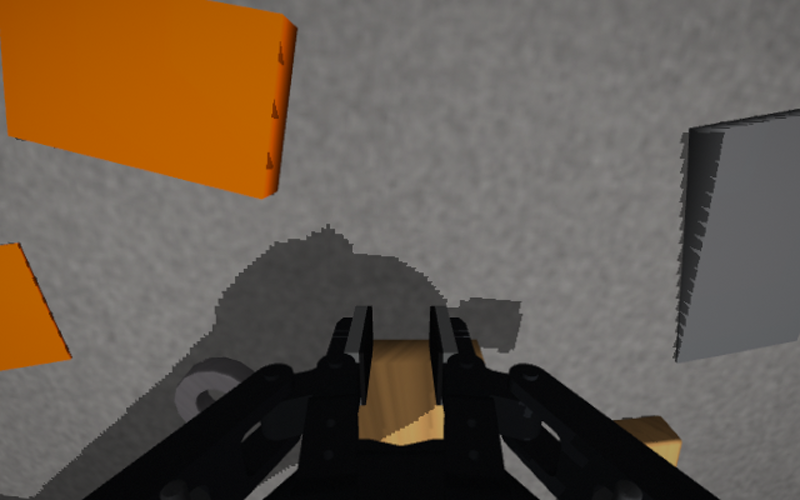

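```bash
python3 - <<'E'
from h import *
P=lambda u,v,z:pt('w2',u/1.25,v/1.25,z).round(4)
print('heel left',P(373,341,.018),'mid',P(430,341,.018),'right end',P(480,346,.018))
print('heel bottom',P(400,341,0.0))
print('finger top px at z .006/.018',P(365,306,.006),P(365,306,.018),P(437,306,.006), P(453,306,.006))
m=np.load('pics/w2.npz');e=m['eye'];print(e)
T=np.array([.6175,.1925,.0056])
for o in([0,0,0],[0,.011,0],[0,-.011,0],[0,-.011,.013]):
    p=m['rotation'].T@(T+o-e);q=np.array([p[0],-p[1],-p[2]])
    print(o,cv2.projectPoints(q,np.zeros(3),np.zeros(3),m['camera_matrix'],np.array([float(m['k1']),0,0,0]))[0].ravel()*1.25)
E
```

```text
heel left [0.6064 0.1903 0.018 ] mid [0.6294 0.1926 0.018 ] right end [0.65   0.1921 0.018 ]
heel bottom [0.6184 0.1799 0.    ]
finger top px at z .006/.018 [0.6015 0.1995 0.006 ] [0.6022 0.2058 0.018 ] [0.6321 0.2025 0.006 ] [0.6389 0.2031 0.006 ]
[0.609749   0.27402606 0.1471386 ]
[0, 0, 0] [400.73421882 323.07378443]
[0, 0.011, 0] [403.21534144 300.44375486]
[0, -0.011, 0] [398.36414553 344.66926916]
[0, -0.011, 0.013] [398.1483805  362.40626779]
```

The wrist view shows both pads flush on the heel, with its bottom edge at row 341 and right end at (480,346), so the push is aligned. I'll push on along the shim axis.

move_arm(rows=[0.003,-0.03,0,0,0,0,25,0.006,-0.06,0,0,0,0,25,0.009,-0.09,0,0,0,0,25,0.012,-0.12,0,0,0,0,25,0.015,-0.15,0,0,0,0,25])

```text
time_s: 6.75
tcp_pos: [0.6196, 0.1704, 0.0057]
ee_rot: [[-0.097, 0.995, 0.0], [0.995, 0.097, 0.0], [0.0, 0.0, -1.0]]
ft_force: [-1.2, 2.8, 0.3]
opening: 0.292
grip_force: 0.5
```

move_arm(rows=[0.002,-0.02,0,0,0,0,25,0.004,-0.04,0,0,0,0,25,0.006,-0.06,0,0,0,0,25,0.008,-0.08,0,0,0,0,25,0.01,-0.1,0,0,0,0,25])

```text
time_s: 7.25
tcp_pos: [0.6205, 0.1597, 0.0061]
ee_rot: [[-0.099, 0.995, 0.001], [0.995, 0.099, 0.006], [0.006, 0.001, -1.0]]
ft_force: [-1.6, 8.1, 0.7]
opening: 0.291
grip_force: 3.7
```

move_arm(rows=[0.002,-0.02,0,0,0,0,25,0.004,-0.04,0,0,0,0,25,0.006,-0.06,0,0,0,0,25,0.008,-0.08,0,0,0,0,25,0.01,-0.1,0,0,0,0,25])

```text
time_s: 7.75
tcp_pos: [0.622, 0.1436, 0.0058]
ee_rot: [[-0.099, 0.995, 0.0], [0.995, 0.099, 0.004], [0.004, 0.001, -1.0]]
ft_force: [0.1, 6.1, 0.3]
opening: 0.294
grip_force: 2.8
```

move_arm(rows=[0.002,-0.02,0,0,0,0,25,0.004,-0.04,0,0,0,0,25,0.006,-0.06,0,0,0,0,25,0.008,-0.08,0,0,0,0,25,0.01,-0.1,0,0,0,0,25])

```text
time_s: 8.25
tcp_pos: [0.6235, 0.1281, 0.0056]
ee_rot: [[-0.099, 0.995, 0.0], [0.995, 0.099, 0.004], [0.004, 0.0, -1.0]]
ft_force: [-0.3, 4.6, -0.3]
opening: 0.29
grip_force: 2.5
```

move_arm(rows=[0.001,-0.01,0,0,0,0,25,0.002,-0.02,0,0,0,0,25,0.003,-0.03,0,0,0,0,25,0.004,-0.04,0,0,0,0,25,0.004,-0.04,0,0,0,0,25])

```text
time_s: 8.75
tcp_pos: [0.6243, 0.1208, 0.0056]
ee_rot: [[-0.098, 0.995, 0.0], [0.995, 0.098, 0.002], [0.002, 0.0, -1.0]]
ft_force: [-0.9, 3.6, -0.7]
opening: 0.295
grip_force: 2.6
```

```bash
python3 - <<'E'
from h import *
snap('scene','s2',(210,130,410,270),4)
s=manip.read_state();print(s['time_s'],s['tcp_pos'],s['ft_force'])
E
```

```text
8.8 [0.62431201 0.12077573 0.00562331] [-0.56135625  5.03935237 -0.24047991]
```

View pics/s2.png

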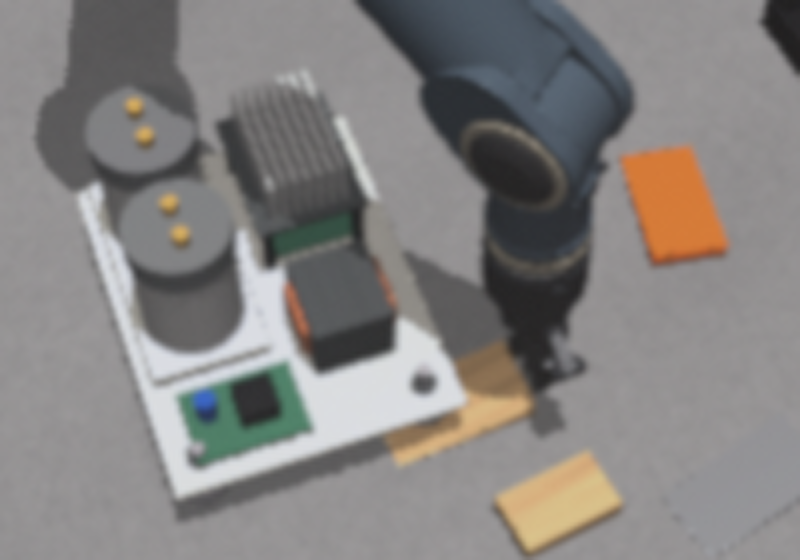

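```bash
python3 - <<'E'
from h import *
P=lambda u,v,z:pt('s2',210+u/4-.4,130+v/4-.4,z)
h=P(533,408,.018)[:2];t=P(400,466,.0015)[:2];print(h,t,np.linalg.norm(h-t))
d=(t-h)/np.linalg.norm(t-h);n=np.array([-d[1],d[0]])  # left of d
print('yaw',np.degrees(np.arctan2(d[1],d[0])))
c=(h+t)/2-.03*n
for f in([.636,.034],): print('foot in shim',(np.array(f)-c)@d,(np.array(f)-c)@n)
for z in(.043,.046,.049,.052):print(z,P(467,402,z)[:2], P(180,496,z)[:2])
E
```

```text
[0.66215037 0.10918434] [0.67045314 0.00341793] 0.10609179979246786
yaw -85.51142870008795
foot in shim 0.01986131641117572 -0.0019541114775134456
0.043 [0.65587249 0.05967891] [ 0.66754789 -0.15698147]
0.046 [0.65746742 0.05915251] [ 0.66911342 -0.15696215]
0.049 [0.65906236 0.05862611] [ 0.67067895 -0.15694283]
0.052 [0.6606573  0.05809971] [ 0.67224448 -0.15692351]
```

The scene crop shows the shim under the plate corner: heel corner at (533,408), thin corner at (400,466). The foot sits at about x = +20 mm, y = -2 mm on the shim, so it needs roughly 6 to 7 mm more.

move_arm(rows=[0.001,-0.008,0,0,0,0,25,0.002,-0.016,0,0,0,0,25,0.003,-0.024,0,0,0,0,25,0.003,-0.032,0,0,0,0,25,0.004,-0.042,0,0,0,0,25])

```text
time_s: 9.3
tcp_pos: [0.6251, 0.1141, 0.0056]
ee_rot: [[-0.098, 0.995, 0.0], [0.995, 0.098, 0.001], [0.001, 0.0, -1.0]]
ft_force: [-0.9, 6.9, -0.7]
opening: 0.295
grip_force: 3.2
```

move_arm(rows=[0,0.1,0,0,0,0,25,0,0.3,0.05,0,0,0,25,0,0.6,0.4,0,0,0,25,0,0.8,0.7,0,0,0,25,0,1,1,0,0,0,25])

```text
time_s: 9.8
tcp_pos: [0.625, 0.2479, 0.1341]
ee_rot: [[-0.097, 0.995, -0.001], [0.995, 0.097, -0.003], [-0.003, -0.001, -1.0]]
ft_force: [0.6, 0.1, -0.3]
opening: 0.292
grip_force: 0.0
```

move_arm(rows=[0,0.3,0.2,0,0,0,25,0,0.6,0.3,0,0,0,25,0,0.9,0.4,0,0,0,25,0,0.9,0.4,0,0,0,25,0,0.9,0.4,0,0,0,25])

```text
time_s: 10.3
tcp_pos: [0.6247, 0.3839, 0.1931]
ee_rot: [[-0.099, 0.995, 0.001], [0.995, 0.099, -0.002], [-0.002, 0.0, -1.0]]
ft_force: [0.2, -0.9, -0.2]
opening: 0.293
grip_force: 0.0
```

```bash
python3 - <<'E'
from h import *
snap('top','top3',(255,110,425,270),4.7)
snap('scene','s3',(210,130,410,270),4)
E
```

```text
(no output)
```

View pics/s3.png

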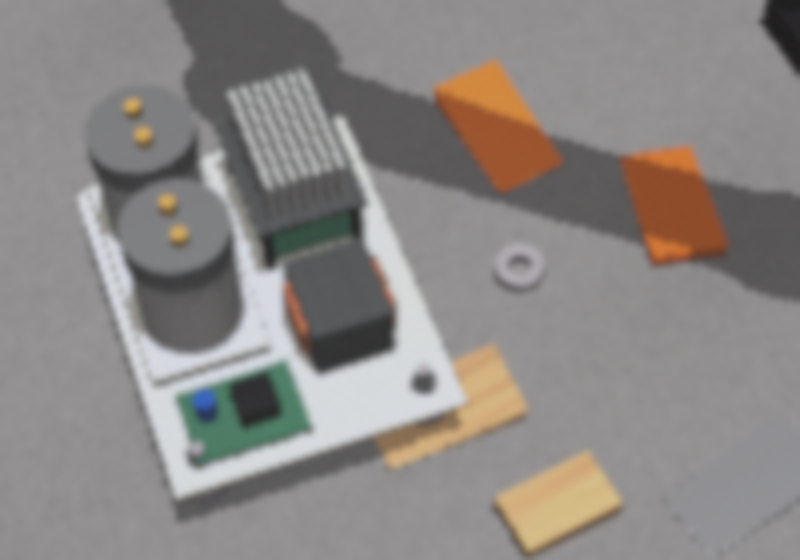

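View pics/top3.png

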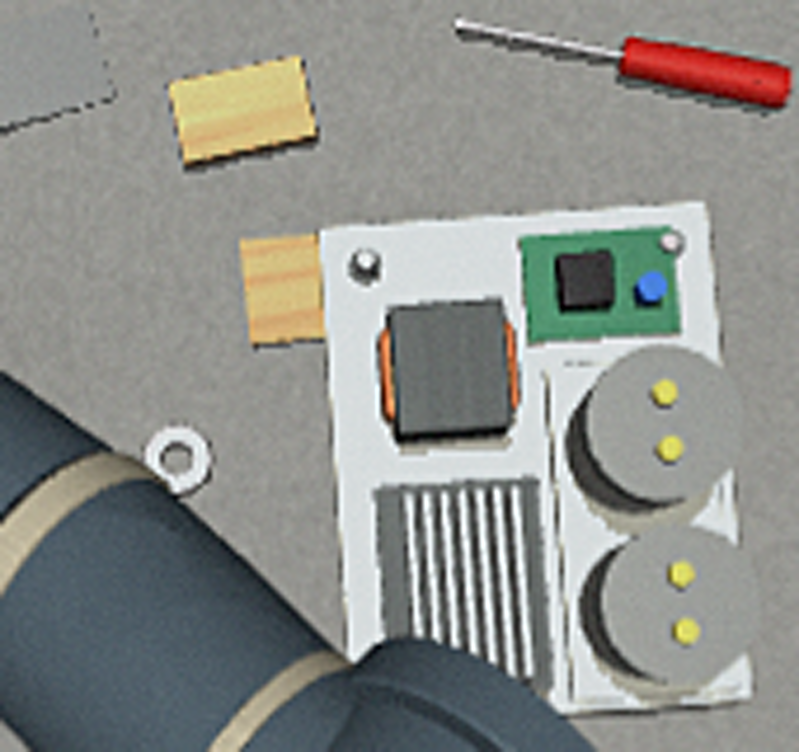

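```bash
cat > fit.py <<'E'
from h import *
from scipy.optimize import least_squares, brentq
from scipy.spatial.transform import Rotation as Ro
def run(src):
    a=np.load('pics/top1.npz');b=np.load('pics/%s.npz'%src)
    ax=np.array([-.085,-.115,0.])/-np.hypot(.085,.115) # axis placeholder
    u=np.array([.23,-.17,0])/np.hypot(.23,.17)   # line through the two standing feet, normal points to short foot
    # positive angle about w lowers +x+y side
    w=-u if np.cross(u,[.115,.085,0])[2]<0 else u
    def pose(p):
        x,y,yaw,al=p; R=Ro.from_euler('z',yaw)*Ro.from_rotvec(-al*w)
        return R,np.array([x,y,0])
    def proj(m,X):
        p=(X-m['eye'])@m['rotation']; q=p*[1,-1,-1]
        return cv2.projectPoints(q,np.zeros(3),np.zeros(3),m['camera_matrix'],np.array([float(m['k1']),0,0,0]))[0][:,0]
    # crop px in top1, unit z
    F=np.array([[648,380,.18],[653,435,.18],[665,561,.18],[670,619,.18],[360,263,.056],[666,238,.056],[316,231,.052],[703,203,.052],[580,278,.068],[643,284,.068],[379,298,.09],[495,294,.09]])
    px=np.c_[255+F[:,0]/4.7-.4,110+F[:,1]/4.7-.4]
    g=lambda m:cv2.cvtColor(np.ascontiguousarray(m['im']),cv2.COLOR_BGR2GRAY)
    q,st,err=cv2.calcOpticalFlowPyrLK(g(a),g(b),px.astype(np.float32)[:,None],None,winSize=(13,13),maxLevel=2)
    q=q[:,0]; print('flow',(q-px).round(1).tolist(),st.ravel())
    p0=np.array([.5272,-.0564,np.radians(3.1),.0576])
    # correct origin: plate centre at tilt
    R,T=pose(p0); 
    shift=R.apply([0,0,.052])[:2]; p0[:2]-=shift
    R,T=pose(p0); print('check short foot start',R.apply([.115,.085,.008])+T)
    X=[]
    for (uu,vv),z in zip(px,F[:,2]):
        e=a['eye'];d=pt('top1',uu,vv,0)-e
        E=R.inv().apply(e-T);D=R.inv().apply(d); X.append(E+D*(z-E[2])/D[2])
    X=np.array(X)
    r=least_squares(lambda p:((proj(b,pose(p)[0].apply(X)+pose(p)[1])-q)).ravel(),p0,loss='soft_l1',f_scale=.3,x_scale=[.01,.01,.01,.01])
    R,T=pose(r.x);f=R.apply([.115,.085,.008])+T
    print('pose',r.x.round(4),'tilt rad',r.x[3].round(4),'foot',f.round(4),'resid',np.abs(r.fun).reshape(-1,2).max(1).round(2))
    return f
E
python3 - <<'E'
from fit import *
f=run('top3')
P=lambda u,v,z:pt('top3',255+u/4.7-.4,110+v/4.7-.4,z)
a,b=P(240,238,.018)[:2],P(252,346,.018)[:2];print(a,b,np.linalg.norm(a-b))
n=(a-b)/np.linalg.norm(a-b);d=np.array([n[1],-n[0]]);c=(a+b)/2+.055*d
print('d',d,'foot in shim',(f[:2]-c)@d,(f[:2]-c)@n)
E
```

```text
flow [[3.8, 2.5], [3.7, 2.6], [3.8, 2.6], [3.5, 2.6], [1.2, 0.2], [0.6, 0.7], [-15.3, 2.2], [1.1, -0.2], [1.6, 0.7], [0.9, 0.5], [1.4, 0.6], [1.5, 1.1]] [1 1 1 1 1 1 1 1 1 1 1 1]
check short foot start [6.35917082e-01 3.23899175e-02 1.16593409e-04]
pose [ 0.5254 -0.0587  0.0602 -0.002 ] tilt rad -0.002 foot [0.6351 0.0331 0.0083] resid [ 0.08  0.06  0.08  0.27  0.47  0.14 15.8   0.68  0.52  0.27  0.24  0.14]
[0.66151347 0.10476491] [0.59806197 0.09826037] 0.06378402582760742
d [ 0.10197759 -0.9947867 ] foot in shim 0.013618646163836678 -0.001738839886018071
```

The short foot measures x = 13.6 mm and y = -1.7 mm on the shim, the unit's tilt is about 0.002 rad, and the arm is clear. I'm handing in the job.

```bash
python3 -c "
from cell import manip
print(manip.sign_off(), manip.read_state()['time_s'])"
```

```text
the job is handed in; nothing more can be done
the job is handed in; nothing more can be done
```

The shim is under the short foot and the job is handed in: my last pictures put the foot about 13.6 mm along the shim, with the module level to about 0.002 rad and the arm clear; no verdict came back.

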